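# Load the lamp test jig and hold the bayonet lamp seated

### The job

On the lamp test jig, first push the green tube resistor down into the fork clip, past the sprung jaw, until it lies fully home with the jaw closed over it, and let it go. Then plug the bayonet lamp into the test socket: pins into the slots, push down against the spring, turn it a quarter turn clockwise (seen from above), and finish while still gripping the lamp and holding it seated there, since the socket's spring turns it back if it is let go. Leave the multimeter, the breadboard and the parts case where they are.

Things in the scene. Friction and masses are not known exactly. Their poses are not given: they have to be found in the camera images.
- resistor_mid (a point): Centre of the loose green tube resistor with steel end caps: a plain level cylinder 20 mm in diameter, 130 mm long, about 80 g, its axis along this point's x; ends alike. Starts lying in the blue rest, axis 32 mm above the table; grip it across the middle from above, lift straight out.
- rest: Fixed blue rest under the resistor, 120 x 70 mm; origin under its centre. The tube lies along its x in two notched blocks, 14 mm wide and 30 mm high, at 45 mm either side of the middle; between the blocks only a base plate 4 mm thick.
- lamp_grip (a point): Centre of the loose bayonet lamp (about 60 g), on its axis, half-way up the aluminium grip band: 40 mm diameter, 12 mm up and down from here. z up the lamp, x along its two pins. White dome to 34 mm above; below, a white cone narrows to the metal cap. An orange rib over the dome and orange side stripes lie above the pins. Starts upright in the rack, this point 62 mm above the table.
- lamp_foot (a point): Middle of the lower end of the lamp's cap, 56 mm below lamp_grip; same axes. The cap is 24 mm in diameter, 26 mm long, chamfered at this end. Two opposite locking pins, 5 mm thick, 8 mm above this end, reach 17 mm from the axis along x; they are alike, so a half turn makes no difference.
- lamp_rack: Fixed blue rack in which the lamp starts, 100 x 100 x 20 mm, with one loose well, 38 mm in diameter and 14 mm deep, in its middle; origin under its centre.
- clip_seat (a point): Where the resistor's centre lies when home in the white fork clip: 38 mm above the jig base, 50 above the table. x: direction the tube lies along; z up; y towards the jaw. Two forks 10 mm thick, 42 mm either side along x, each a fixed prong (-y, 1.5 mm beside the tube, flared top 60 mm above the base) and a sprung jaw (+y, 54 mm). Between the forks the fingers have room down to the base.
- jaw (a joint): Angle of the clip's orange sprung jaw, whose steel rollers overhang the tube: 0 closed, pushed aside to about 0.12 as the tube is pressed past from straight above (5 to 15 N), springs back to about 0 over the seated tube.
- socket_top (a point): Middle of the mouth of the round white bayonet socket, at its top face: 67 mm above the table, on the fixed black jig (150 x 250 x 12 mm), 140 mm from the clip. z up; x along the two opposite, like entry slots for the pins (9 mm wide, orange marks beside them). Outside diameter 52 mm, mouth 27 mm. Pins turn only clockwise seen from above, from along x to along y, under the top face.
- plunger (a joint): How far (m) the sprung plunger in the socket is pushed down: 0 at rest, 12 mm below the top face (lamp_grip 44 mm above socket_top); end of travel 0.016 (lamp_grip 28 mm above). It pushes back with 4 to 13 N. Pins can turn once it is beyond 0.0065 (lamp_grip under 37.5 mm above socket_top); about 0.011 (33 mm) is good for turning, and it need not be held deeper than that.
- turn_ring (a joint): Angle of the socket's sprung inner ring with a red pointer outside: 0 at rest; the pins push it clockwise (seen from above) after the first 10 degrees or so of the lamp's turn; about 1.33 at a full quarter turn, stop at 1.48. Return spring 0.12 to 0.34 N m: let go, the lamp is turned back.
- multimeter: Loose yellow multimeter lying flat between robot and jig, 80 x 170 x 35 mm (x, y, z); origin under its centre. Bystander.
- breadboard: Loose white breadboard to the left of the jig, 55 x 85 x 10 mm; origin under its centre. Bystander.
- parts_case: Loose grey component case to the right of the jig, 70 x 120 x 27 mm; origin under its centre. Bystander.
Things that resemble listed ones, but are neither listed nor needed, are in the scene too. Of the things that look like the part that bears resistor_mid, the smaller one is meant. Of the things that look like the part that bears lamp_grip, the larger one is meant.

How it is judged:
On the way, in this order (a step that is already met when the one before it is completed fails the run):
1. the resistor lies home in the fork clip, jaw closed, let go (z of resistor_mid in the frame of clip_seat between -0.004 and 0.004 m and x of resistor_mid in the frame of clip_seat between -0.014 and 0.014 m and y of resistor_mid in the frame of clip_seat between -0.006 and 0.006 m and angle between the x axis of resistor_mid and the x axis of clip_seat, either way round below 0.1 rad and value of joint jaw below 0.06 rad and contact force between resistor and the fingers below 0.3 N), for 0.2 s.
2. the lamp is pushed down in the socket against the spring, not yet turned (horizontal distance between lamp_grip and socket_top below 0.006 m and angle between lamp_grip's own z axis and vertical below 0.12 rad and z of lamp_grip in the frame of socket_top below 0.0395 m and value of joint turn_ring below 0.6 rad), for 0.05 s.
3. the lamp is turned a quarter turn while pushed in and gripped (horizontal distance between lamp_grip and socket_top below 0.006 m and angle between lamp_grip's own z axis and vertical below 0.12 rad and z of lamp_grip in the frame of socket_top below 0.0395 m and angle between the x axis of lamp_grip and the y axis of socket_top, either way round below 0.25 rad and value of joint turn_ring above 1.12 rad and contact force between lamp and the fingers above 2 N), for 0.2 s.
At the end, for the whole second after the job is handed in: Resistor home in the clip (4 mm in height, 6 across, 14 along, 0.1 rad), jaw closed, let go; lamp gripped (over 2 N), still, upright, on the socket axis within 6 mm, lamp_grip under 39.5 mm above its top, pins within 0.25 rad of a quarter turn, turn_ring over 1.12, through the last second (all of step 1 and all of step 3 and linear speed of lamp below 0.03 m/s); the arm keeps its last pose, push and grip.
It fails at once if a bystander is moved more than 20 mm (distance of any of multimeter, breadboard, parts_case from where it was at the start of the episode above 0.02 m).
It also fails if it takes over 54 s, if anything falls off the work surface, if the arm or the gripper's body presses on something with over 40 N, if the wrist force passes 120 N, or if a joint passes its speed limit or range.

### The arm

A 6-joint arm with a two-finger parallel gripper is mounted at the origin on the work surface. World frame = base frame: x ahead of the robot, y to its left, z up, the work surface at z = 0. Lengths are in m, angles in rad, forces in N, time in s.
With the tool pointing down it reaches from about 0.375 to 0.825 m from the base axis. Payload 5.5 kg.
Tool frame: the origin (TCP) lies midway between the tips of the shut fingers; the grasp point (between the pads) lies 19 mm behind it; z points along the fingers, y is the line along which they close (so a half turn about z gives the same grasp; the last joint's range is limited). The gripper opens to 85 mm and grips with 20 to 120 N. Pads are 22 mm wide; open, the fingers measure 114 mm over their backs; the gripper's body (76 mm by 85 mm) begins 54 mm behind the grasp point. The pads swing forward as they close: fully open they stand 13 mm farther back than shut.
Start: joints at [1.16, 0.314, -0.047, 1.21, 0, 1.571], TCP at [0.24, 0.55, 0.231] pointing down, gripper open.
Joint ranges: [-2.67, 2.67], [-0.69, 1.73], [-1.03, 1.25], [-2.08, 2.16], [-1.42, 1.45], [-3.14, 3.14]. Speed limits (rad/s): [2.39, 2.39, 3.01, 3.14, 3.14, 3.14].

### API

Orientations are given as a 3x3 rotation matrix whose columns are the frame's x, y, z axes.
In Python, from station import * gives the robot as it stands. The module is installed in compiled form; this text tells all that it offers.
- The arm moves only by the shell command python3 -m handwheel 'ROWS' [FORCE]. ROWS is a JSON object of lists of equal length, an entry for each row: "travel": the shift along the tool's x, y, z in m, a list of three; "rot": the turn, a rotation vector about the tool's x, y, z in rad, a list of three; "gripper": the gripper command: -1 is shut, 1 is fully open, values between are in proportion. In form: {"travel": [[dx, dy, dz], ...], "rot": [[rx, ry, rz], ...], "gripper": [gripper, ...]}. A call has 1 to 8 rows; each row shifts and turns the commanded pose from where the row before left it, along the tool's axes as they then stand; what a row does not reach is not made up. A row lasts 1/12 s, in which the tool goes at most 41.7 mm and 7.16 degrees, less where a joint would pass 70% of its speed; a pose out of reach is approached as far as the arm can. A call with a gripper value outside its range is refused whole. The fingers move at their own pace and stop on an object; FORCE is the grip in N (left out, the last holds). Time passes only in rows, so rows that do not move let the fingers close. It gives the time, the measured TCP pose, the force, the opening and the grip force at its end, in the units of the state.
- get_obs(): the state, without advancing time (a new reading comes with each control period).
- snapshot(name): name is "scene" or "top" or "wrist"; returns the picture (384x512x3 uint8, blue, green, red); there is no depth.
- get_calibration(name): a dict with "fov_y" (degrees; the focal length in pixels is half the picture's height over the tangent of half this angle, whatever the lens; pixels are square), "cx", "cy" (the principal point, pixels), "rvec" (rotation vector, rad) and "tvec" (3), from world to camera coordinates, as OpenCV has them. Camera axes: x right, y down, z forward; pixel columns grow to the right and rows downward; lengths in m; the calibration is good to about 2 mm. A picture is of the moment at which its call begins: read the wrist's pose just before it. get_calibration takes no time and is no camera call; for the wrist camera it gives the pose at the moment of the call.
- close_job(): hands the job in; it is judged then, once.
The state is a dict: "time": time; "joints": joint angles; "joint_velocities": joint speeds; "tau": joint torques, N m; "position": TCP position; "orientation": TCP orientation; "ft_force": force on the tool from outside, world axes, zero at the start; "moment": the same for the moment, N m; "gripper_width": finger opening in m; "finger_force": force on a finger pad.
Only numpy, scipy, OpenCV 4.12 (cv2) and the standard library are available. Lean on these libraries where they do the work, as an engineer would, in place of code of your own. Each camera call takes 0.05 s, during which the arm holds its last target. There are 200 camera calls.

## Working session

There is one attempt and no reset: what is moved stays moved. The work goes in short steps, Python scripts to look and compute and a shell command to move; the robot and the scene stay as the last step left them, time stands still between calls to the robot, and variables do not carry over. Pictures are saved under pics/ and viewed, at most 10 in all, crops included, and the job is handed in when it is done.

```bash
mkdir -p pics; cat > h.py <<'E'
from station import *
import numpy as np, cv2
def cal(n):
    c=get_calibration(n); f=192/np.tan(np.radians(c["fov_y"])/2)
    K=np.array([[f,0,c["cx"]],[0,f,c["cy"]],[0,0,1]]); return K,np.array(c["rvec"],float).ravel(),np.array(c["tvec"],float).ravel()
def ray(C,u,v,z):
    K,r,t=C; R=cv2.Rodrigues(r)[0]; o=-R.T@t; d=R.T@np.linalg.inv(K)@np.array([u,v,1.]); return o+d*(z-o[2])/d[2]
def proj(C,P):
    K,r,t=C; return cv2.projectPoints(np.array(P,float).reshape(-1,1,3),r,t,K,None)[0].reshape(-1,2)
E
python3 - <<'E'
from h import *
for n in("top","scene"):
    im=snapshot(n); cv2.imwrite(f"pics/{n}0.png",im); cv2.imwrite(f"pics/{n}0b.png",cv2.resize(im,(800,600)))
    print(n,get_calibration(n))
print(get_obs())
E
```

```text
top {'fov_y': 56.10294234247057, 'cx': 260.2895804385679, 'cy': 196.29022237485106, 'rvec': array([ 2.19514593, -2.16409229,  0.06061714]), 'tvec': array([-0.03086841,  0.48378097,  0.89244428])}
scene {'fov_y': 48.19706847475967, 'cx': 259.85773075526714, 'cy': 193.02183298034578, 'rvec': array([ 0.65589939,  2.65809682, -1.10194989]), 'tvec': array([ 0.44609345, -0.05851331,  1.35541766])}
{'time': 0.1, 'joints': array([ 1.15999724e+00,  3.14146926e-01, -4.79656095e-02,  1.21019281e+00,
       -1.23343096e-05,  1.57080477e+00]), 'joint_velocities': array([-0.00020754, -0.00238212,  0.00172815, -0.00211009,  0.00010942,
       -0.00155861]), 'tau': array([ 5.95842157e-04, -5.40767992e+01,  3.40541303e+01,  1.11699058e-02,
        1.01366894e-05,  6.43809571e-06]), 'position': array([0.23940542, 0.54961223, 0.23053171]), 'orientation': array([[-9.16798641e-01,  3.99349349e-01, -5.91304477e-04],
       [ 3.99349787e-01,  9.16797590e-01, -1.38839228e-03],
       [-1.23470343e-05, -1.50901347e-03, -9.99998861e-01]]), 'ft_force': array([-1.61843196, -0.27216642, -0.23051374]), 'moment': array([-0.00882341,  0.0366405 ,  0.00612667]), 'finger_force': 0.0, 'gripper_width': 0.08514705550873033}
```

View pics/top0b.png

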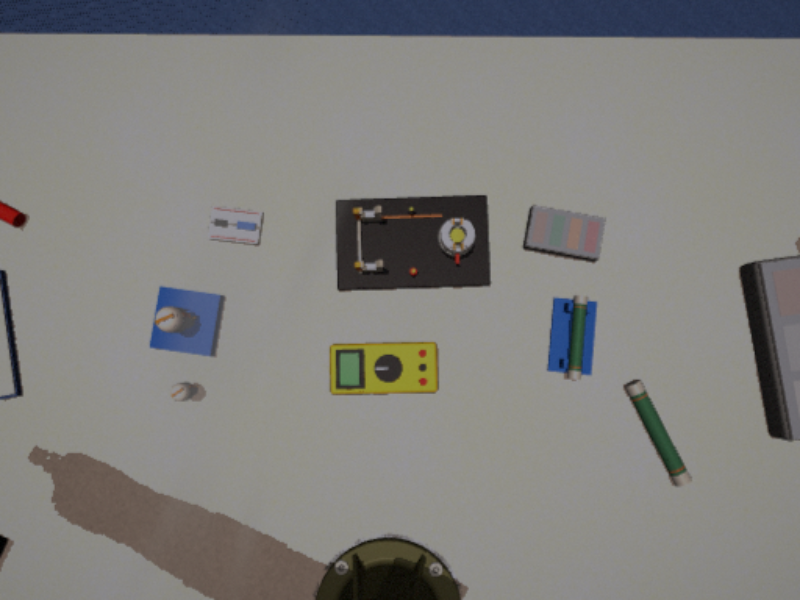

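View pics/scene0b.png

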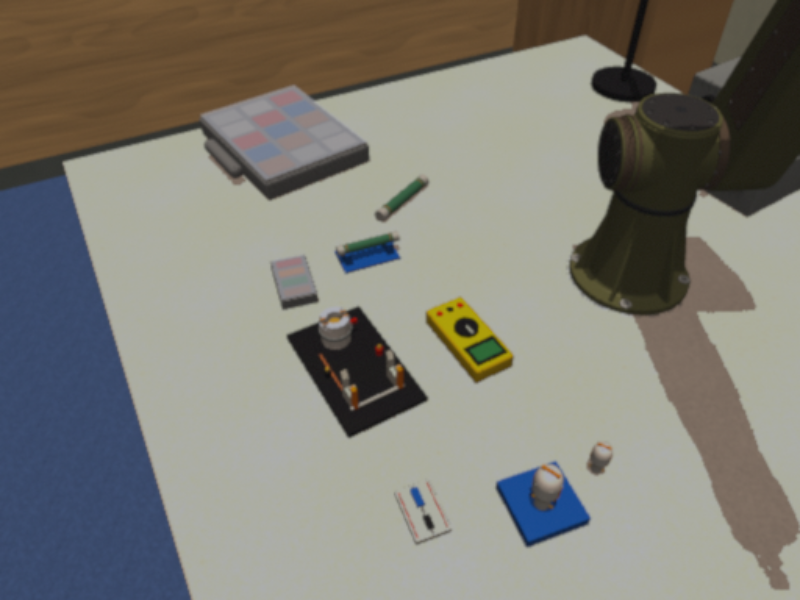

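Top view (800-wide px): two green tubes: (577,337) in the blue rest and (657,432) on the table. The shorter one, in the rest, fits. Two lamps: (172,320) in the blue rack and (180,391) on the table. The larger one, in the rack, fits. The jig has the clip at (368,238), its orange jaw on the left, and the socket at (457,236). I'll confirm these in an enlarged crop.

```bash
python3 - <<'E'
from h import *
im=cv2.imread("pics/top0.png"); C=cal("top")
def crop(x,y,w,h,W,H): return cv2.resize(im[y:y+h,x:x+w],(W,H),interpolation=cv2.INTER_CUBIC)
a=crop(210,120,110,70,800,509)[:, :]
a=cv2.resize(a,(500,318))
b=crop(90,180,60,83,230,318)
c=crop(340,180,110,140,218,278)
out=np.zeros((600,740,3),np.uint8); out[:318,:500]=a; out[:318,505:735]=b; out[322:600,:218]=c
# scene crop of jig
s=cv2.imread("pics/scene0.png")[190:282,180:280]; out[322:600,230:532]=cv2.resize(s,(302,278),interpolation=cv2.INTER_CUBIC)
s=cv2.imread("pics/scene0.png")[275:355,310:400]; out[322:600,536:736]=cv2.resize(s,(200,278*1),interpolation=cv2.INTER_CUBIC)
cv2.imwrite("pics/crop1.png",out)
hsv=cv2.cvtColor(im,cv2.COLOR_BGR2HSV)
def comps(m,name,z,amin=20):
    for c in cv2.findContours(m,cv2.RETR_EXTERNAL,cv2.CHAIN_APPROX_NONE)[0]:
        if cv2.contourArea(c)<amin: continue
        r=cv2.minAreaRect(c); bx=cv2.boxPoints(r)
        p=ray(C,*r[0],z); q=[ray(C,*k,z)[:2].round(4).tolist() for k in bx]
        print(name,np.round(r[0],1),np.round(r[1],1),"P",p[:2].round(4),q)
comps(cv2.inRange(hsv,(50,80,30),(85,255,200)),"green",0.032)
comps(cv2.inRange(hsv,(100,150,80),(125,255,255))*(np.arange(384)[:,None]>60).astype(np.uint8),"blue",0.02,200)
comps(cv2.inRange(hsv,(0,0,0),(180,255,60)),"dark",0.012,1500)
comps(cv2.inRange(hsv,(22,150,120),(32,255,255)),"yellow",0.035,300)
E
```

```text
green [421.  277.2] [49.8  9.8] P [ 0.2916 -0.4173] [[0.3384, -0.3794], [0.3498, -0.4006], [0.2451, -0.4549], [0.2339, -0.4339]]
green [221.9 242.9] [9.2 5.9] P [0.3669 0.0687] [[0.3622, 0.0812], [0.3762, 0.0784], [0.3717, 0.0561], [0.3576, 0.059]]
green [369.  215.1] [ 7.4 36.2] P [ 0.4404 -0.2924] [[0.3969, -0.2791], [0.4857, -0.2876], [0.4843, -0.3058], [0.3955, -0.2972]]
blue [376.2 215.5] [ 5.9 45.5] P [ 0.4399 -0.3137] [[0.3841, -0.3013], [0.4972, -0.3115], [0.4962, -0.3261], [0.3831, -0.3158]]
blue [358.4 214. ] [12.5 46. ] P [ 0.4431 -0.2696] [[0.3871, -0.2494], [0.5017, -0.2589], [0.4996, -0.29], [0.3851, -0.2802]]
dark [248.  363.5] [39. 92.] P [0.0722 0.0002] [[0.1168, 0.1147], [0.1211, -0.1123], [0.0281, -0.113], [0.0236, 0.1123]]
dark [263.6 155.1] [57.8 97.1] P [ 0.5901 -0.0308] [[0.6594, 0.0976], [0.6708, -0.1516], [0.5218, -0.1573], [0.5101, 0.0891]]
yellow [244.9 235.2] [31.4 67.9] P [0.3867 0.0122] [[0.422, 0.0974], [0.4284, -0.0698], [0.3517, -0.0724], [0.3453, 0.0938]]
```

View pics/crop1.png

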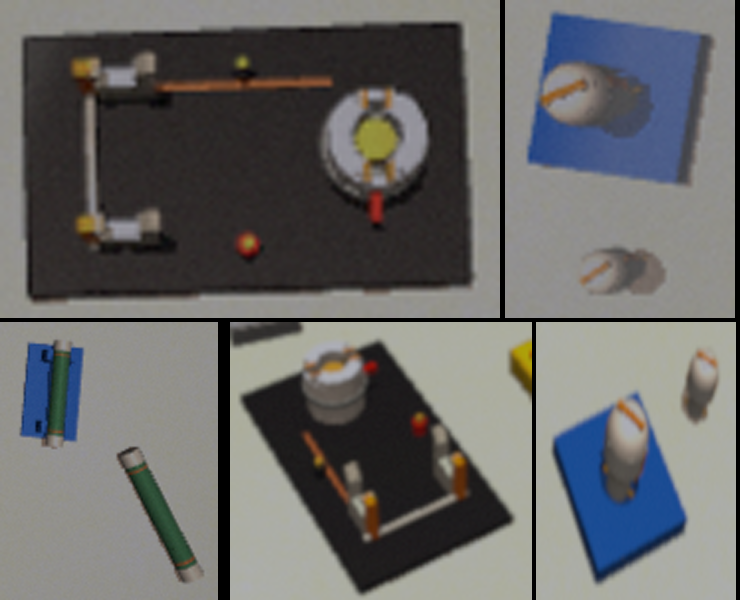

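The crop confirms it: the short tube lies in the blue rest along about world x, and the large lamp sits in the rack with its rib about along world y. The socket slots point along about world x with the pointer toward the robot, and the clip jaw is on +y. Next I square the tool, move out over the jig and look with the wrist camera.

```bash
python3 -m handwheel '{"travel":[[0,0,0],[0,0,0],[0,0,0],[0,0,0]],"rot":[[0,0,-0.103],[0,0,-0.103],[0,0,-0.103],[0,0,-0.103]],"gripper":[1,1,1,1]}' 40
R='[-0.0118,-0.0344,-0.006]'; python3 -m handwheel '{"travel":[[-0.0118,-0.0344,-0.006],[-0.0118,-0.0344,-0.006],[-0.0118,-0.0344,-0.006],[-0.0118,-0.0344,-0.006],[-0.0118,-0.0344,-0.006],[-0.0118,-0.0344,-0.006],[-0.0118,-0.0344,-0.006],[-0.0118,-0.0344,-0.006]],"rot":[[0,0,0],[0,0,0],[0,0,0],[0,0,0],[0,0,0],[0,0,0],[0,0,0],[0,0,0]],"gripper":[1,1,1,1,1,1,1,1]}'
python3 -m handwheel '{"travel":[[-0.0118,-0.0344,-0.006],[-0.0118,-0.0344,-0.006],[-0.0118,-0.0344,-0.006],[-0.0118,-0.0344,-0.006],[-0.0118,-0.0344,-0.006],[-0.0118,-0.0344,-0.006],[-0.0118,-0.0344,-0.006],[-0.0118,-0.0344,-0.006]],"rot":[[0,0,0],[0,0,0],[0,0,0],[0,0,0],[0,0,0],[0,0,0],[0,0,0],[0,0,0]],"gripper":[1,1,1,1,1,1,1,1]}'
python3 - <<'E'
from h import *
o=get_obs(); C=cal("wrist"); im=snapshot("wrist"); cv2.imwrite("pics/w1.png",im)
R=cv2.Rodrigues(C[1])[0]; print("cam",-R.T@C[2],"axis",R[2], "up",R[1],C[0][0,0]); print(o["joints"],o["position"],o["orientation"])
cv2.imwrite("pics/w1b.png",cv2.resize(im,(800,600)))
E
```

```text
time: 0.43
position: [0.2395, 0.5498, 0.2308]
orientation: [[-1.0, -0.006, -0.0], [-0.006, 1.0, -0.001], [0.0, -0.001, -1.0]]
ft_force: [0.1, -0.0, 0.1]
gripper_width: 0.0851
finger_force: 0.0
time: 1.1
position: [0.3342, 0.2732, 0.2793]
orientation: [[-1.0, -0.002, -0.0], [-0.002, 1.0, -0.0], [0.0, -0.0, -1.0]]
ft_force: [1.2, 0.7, -0.4]
gripper_width: 0.0859
finger_force: 0.0
time: 1.77
position: [0.429, -0.002, 0.3275]
orientation: [[-1.0, -0.001, -0.0], [-0.001, 1.0, 0.0], [0.0, 0.0, -1.0]]
ft_force: [0.4, 0.6, -0.1]
gripper_width: 0.0855
finger_force: 0.0
cam [ 0.35461657 -0.00353136  0.46900979] axis [ 2.90181951e-01  8.18727986e-04 -9.56971141e-01] up [9.56971012e-01 7.52173726e-04 2.90182556e-01] 309.4322991953767
[-4.64420633e-03 -3.44434600e-02 -2.34994822e-01  1.37033747e+00
  1.12057419e-04 -5.65299943e-03] [ 0.42900087 -0.0019553   0.32747571] [[-9.99999487e-01 -1.00878257e-03 -9.19806362e-05]
 [-1.00879291e-03  9.99999485e-01  1.12485808e-04]
 [ 9.18671151e-05  1.12578540e-04 -9.99999989e-01]]
```

View pics/w1b.png

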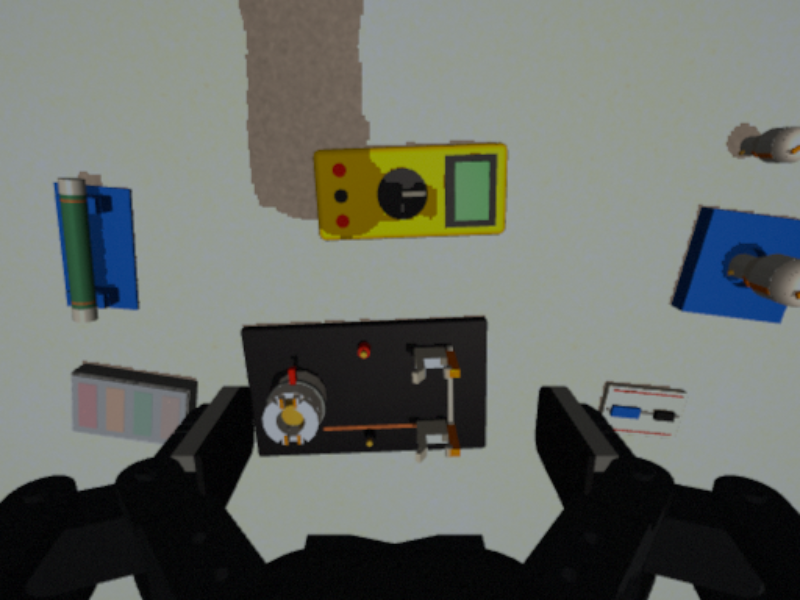

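Wrist view: resistor at (75,245), socket at (293,412), clip forks at (432,360) and (435,435) with the orange jaws on the +y side, and the rack lamp at (770,275). Joint 6 has plenty of room. Next I'll compute positions and overlay the predicted clip points.

```bash
cat > m.py <<'E'
from h import *
import pickle
E
python3 - <<'E'
from h import *
import pickle
Cw=cal("wrist"); Ct=cal("top"); pickle.dump((Ct,Cw),open("c1.pkl","wb"))
vis=[]
for n,C,f in(("top",Ct,"pics/top0.png"),("wrist",Cw,"pics/w1.png")):
    im=cv2.imread(f); hsv=cv2.cvtColor(im,cv2.COLOR_BGR2HSV)
    m=cv2.inRange(hsv,(8,110,90),(22,255,255))
    k,_,st,ce=cv2.connectedComponentsWithStats(m)
    for i in range(1,k):
        if st[i,4]>=3:
            p=ray(C,*ce[i],0.067)
            if p[0]>.48 and abs(p[1]+.03)<.16: print(n,"orange",ce[i].round(1),st[i,4],p[:2].round(4))
    # bright ring around socket
    w=cv2.inRange(hsv,(0,0,110),(180,70,255)); k,lab,st,ce=cv2.connectedComponentsWithStats(w)
    for i in range(1,k):
        p=ray(C,*ce[i],0.067)
        if 8<st[i,4]<3000 and p[0]>.5 and abs(p[1]+.03)<.13: print(n,"white",ce[i].round(1),st[i].tolist(),p[:2].round(4))
E
```

```text
top orange [227.4 134.5] 15 [0.629  0.0569]
top orange [274.  137.6] 32 [ 0.6228 -0.0557]
top orange [253.7 138.5] 35 [ 0.62   -0.0069]
top orange [295.  140.5] 4 [ 0.6163 -0.1062]
top orange [290.  141.5] 4 [ 0.6138 -0.0942]
top orange [290.3 156.8] 6 [ 0.5765 -0.0953]
top orange [295.2 157.4] 5 [ 0.5753 -0.107 ]
top orange [228.4 168.8] 9 [0.5458 0.0526]
top orange [264.  172.6] 9 [ 0.5377 -0.0327]
top white [238.  135.4] [233, 132, 11, 7, 40] [0.6272 0.0313]
top white [285.7 149.4] [281, 140, 10, 20, 105] [ 0.5944 -0.084 ]
top white [299.3 149. ] [295, 140, 9, 19, 97] [ 0.5958 -0.1166]
top white [229.8 155.1] [229, 142, 4, 29, 53] [0.5788 0.0502]
top white [292.9 158.8] [292, 157, 3, 4, 10] [ 0.5718 -0.1015]
top white [238.8 169.6] [234, 167, 11, 6, 39] [0.5441 0.0278]
wrist orange [232.1 227.2] 14 [ 0.5299 -0.0386]
wrist orange [291.  238.7] 35 [0.5477 0.0449]
wrist orange [183.2 262.1] 80 [ 0.585  -0.1113]
wrist orange [235.8 273. ] 145 [ 0.6032 -0.0348]
wrist orange [182.7 281.6] 14 [ 0.6177 -0.1143]
wrist orange [190.7 281.4] 11 [ 0.6173 -0.1023]
wrist orange [290.8 289. ] 31 [0.6305 0.0474]
wrist white [276.8 232.1] [271, 229, 13, 7, 67] [0.5375 0.0245]
wrist white [267.2 240.8] [264, 237, 8, 8, 39] [0.551  0.0111]
wrist white [287.7 253.7] [285, 236, 5, 34, 94] [0.5716 0.041 ]
wrist white [184.4 252.5] [181, 251, 7, 4, 21] [ 0.5694 -0.1085]
wrist white [174.5 269.6] [168, 254, 15, 30, 233] [ 0.5973 -0.1251]
wrist white [196.6 269. ] [189, 255, 15, 29, 235] [ 0.5964 -0.0924]
wrist white [187.5 280. ] [186, 279, 4, 3, 12] [ 0.6149 -0.107 ]
wrist white [278.2 280.6] [273, 278, 13, 6, 65] [0.6162 0.0281]
```

```bash
python3 - <<'E'
from h import *
o=get_obs(); Cw=cal("wrist"); Ct=cal("top")
for C in(Cw,Ct): print("cam",(-cv2.Rodrigues(C[1])[0].T@C[2]).round(4))
print(o["position"],o["joint_velocities"].round(3))
im=snapshot("wrist"); cv2.imwrite("pics/w2.png",im)
print("img diff",np.abs(im.astype(int)-cv2.imread("pics/w1.png")).mean())
def quad(m,z,C,a):
    for c in cv2.findContours(m,cv2.RETR_EXTERNAL,cv2.CHAIN_APPROX_NONE)[0]:
        if cv2.contourArea(c)>a:
            b=cv2.boxPoints(cv2.minAreaRect(c)); print(np.array([ray(C,*q,z)[:2] for q in b]).round(4).tolist(), ray(C,*cv2.minAreaRect(c)[0],z)[:2].round(4))
for C,i in((Ct,cv2.imread("pics/top0.png")),(Cw,im)):
    h=cv2.cvtColor(i,cv2.COLOR_BGR2HSV)
    print("yellow");quad(cv2.inRange(h,(22,150,60),(32,255,255)),.035,C,300)
    print("green");quad(cv2.inRange(h,(45,80,20),(85,255,200)),.032,C,150)
    print("red"); quad(cv2.inRange(h,(0,150,70),(6,255,255)),.04,C,15)
E
```

```text
cam [ 0.3566 -0.0078  0.4697]
cam [ 0.4215 -0.0367  0.9233]
[ 0.43136842 -0.00726699  0.32831055] [ 0.102 -0.02  -0.045 -0.006  0.049  0.183]
img diff 7.162284003363715
yellow
[[0.4224, 0.0975], [0.4288, -0.0698], [0.3517, -0.0724], [0.3453, 0.0938]] [0.3869 0.0122]
green
[[0.3384, -0.3794], [0.3497, -0.4009], [0.2437, -0.4545], [0.2326, -0.4332]] [ 0.2908 -0.4171]
[[0.3969, -0.2791], [0.4857, -0.2876], [0.4843, -0.3058], [0.3955, -0.2972]] [ 0.4404 -0.2924]
red
[[0.6216, 0.6418], [0.6431, 0.6325], [0.6266, 0.598], [0.6052, 0.6073]] [0.6241 0.6199]
yellow
[[0.3494, -0.0731], [0.3438, 0.091], [0.4212, 0.0995], [0.4275, -0.0737]] [0.3844 0.0111]
green
[[0.3949, -0.2996], [0.3929, -0.278], [0.4856, -0.2858], [0.4879, -0.3088]] [ 0.4389 -0.2929]
[[0.3588, 0.0483], [0.3589, 0.0794], [0.41, 0.0823], [0.4098, 0.0501]] [0.3839 0.065 ]
red
[[0.5529, -0.1069], [0.5518, -0.1004], [0.5683, -0.0989], [0.5694, -0.1054]] [ 0.5606 -0.1029]
[[0.5376, -0.0396], [0.5272, -0.0377], [0.5293, -0.0259], [0.5398, -0.0277]] [ 0.5335 -0.0327]
[[0.4099, -0.0556], [0.4038, -0.0492], [0.4099, -0.0432], [0.4161, -0.0496]] [ 0.4099 -0.0494]
[[0.3622, -0.0553], [0.3623, -0.0459], [0.3713, -0.0462], [0.3712, -0.0556]] [ 0.3667 -0.0508]
```

```bash
python3 -m handwheel '{"travel":[[0,0,0],[0,0,0],[0,0,0]],"rot":[[0,0,0.03],[0,0,0.03],[0,0,0.03]],"gripper":[1,1,1]}' | head -3
python3 -m handwheel '{"travel":[[0,0,0],[0,0,0],[0,0,0]],"rot":[[0,0,0],[0,0,0],[0,0,0]],"gripper":[1,1,1]}' | head -3
python3 - <<'E'
from h import *
o=get_obs(); C=cal("wrist"); im=snapshot("wrist"); cv2.imwrite("pics/w3.png",im)
print(o["position"],o["joint_velocities"].round(3),o["orientation"][:,0])
h=cv2.cvtColor(im,cv2.COLOR_BGR2HSV)
for nm,m in(("orange",cv2.inRange(h,(8,110,90),(22,255,255))),("white",cv2.inRange(h,(0,0,110),(180,70,255)))):
    k,_,st,ce=cv2.connectedComponentsWithStats(m)
    for i in range(1,k):
        p=ray(C,*ce[i],0.067)
        if 8<st[i,4]<3000 and p[0]>.5 and abs(p[1]+.03)<.13: print(nm,ce[i].round(1),st[i].tolist(),p[:2].round(4))
# overlay predicted clip: socket S, yaw
S=np.array([.5955,-.1015]);yaw=.046;X=np.array([np.cos(yaw),np.sin(yaw)]);Y=np.array([-X[1],X[0]])
cl=S+.14*Y; print("clip",cl)
big=cv2.resize(im[205:305,150:350],(800,400),interpolation=cv2.INTER_CUBIC)
def dot(x,y,z,c,o=cl):
    p=proj(C,[*(o+x*X+y*Y),z])[0]; q=((p-[150,205])*4+2).astype(int); cv2.circle(big,tuple(int(v) for v in q),3,c,-1)
for x in(-47,-37,37,47):
    dot(x/1e3,-.0115,.072,(0,0,255)); dot(x/1e3,-.0115,.05,(255,0,255)); dot(x/1e3,.0,.04,(255,255,0))
for a in np.arange(0,6.28,.3): dot(.026*np.cos(a),.026*np.sin(a),.067,(0,255,0),S); 
for x in (-.026,.026): dot(x,0,.067,(0,0,255),S)
cv2.imwrite("pics/w3c.png",big)
E
```

```text
time: 2.12
position: [0.4286, 0.0001, 0.3269]
orientation: [[-0.996, 0.091, -0.001], [0.091, 0.996, 0.0], [0.001, 0.0, -1.0]]
time: 2.37
position: [0.4288, 0.0003, 0.3271]
orientation: [[-0.996, 0.087, -0.0], [0.087, 0.996, 0.0], [0.001, 0.0, -1.0]]
[4.28798793e-01 3.27727698e-04 3.27087269e-01] [-0.002  0.     0.004 -0.001  0.001  0.001] [-9.96180848e-01  8.73124476e-02  5.04301869e-04]
orange [296.  235.6] [293, 233, 7, 6, 27] [0.5439 0.0511]
orange [191.9 268.1] [187, 260, 11, 18, 85] [ 0.5823 -0.103 ]
orange [245.3 274.2] [217, 270, 58, 9, 137] [ 0.5994 -0.0262]
orange [200.5 285.5] [200, 283, 2, 6, 10] [ 0.6125 -0.0945]
orange [192.9 286.6] [192, 284, 3, 6, 14] [ 0.6134 -0.1061]
orange [301.1 285.9] [298, 284, 7, 5, 28] [0.6263 0.0549]
white [281.9 230.2] [277, 227, 12, 7, 65] [0.5339 0.0317]
white [273.4 239.4] [270, 235, 8, 9, 44] [0.5469 0.0189]
white [295.2 250.2] [290, 234, 9, 33, 93] [0.5667 0.0489]
white [191.9 258.1] [189, 257, 7, 4, 18] [ 0.5661 -0.1006]
white [183.4 275.4] [177, 260, 15, 29, 228] [ 0.5934 -0.1172]
white [205.2 273.3] [197, 260, 16, 29, 231] [ 0.5926 -0.0848]
white [287.1 278.7] [283, 276, 9, 6, 49] [0.6122 0.0348]
white [197.4 285.2] [196, 284, 4, 4, 13] [ 0.6115 -0.099 ]
clip [0.58906227 0.03835191]
```

View pics/w3c.png

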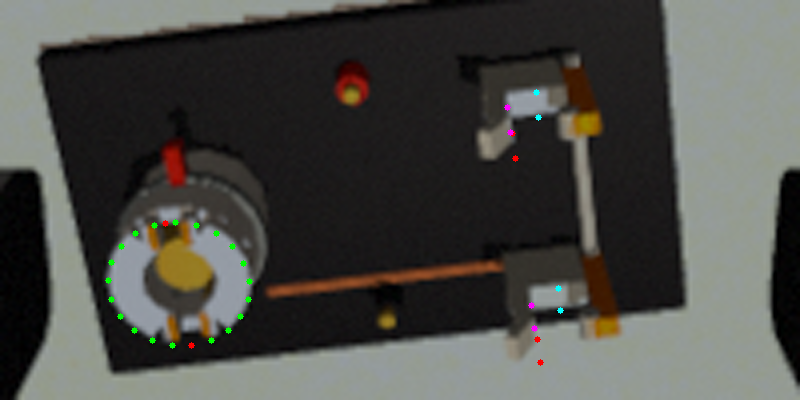

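The overlay fits to about 1 mm: socket near (0.594,-0.101), clip near (0.587,0.0385), yaw 0.046. Next I go over the resistor and partway down.

```bash
python3 -m handwheel '{"travel":[[-0.0046,-0.0364,0],[-0.0046,-0.0364,0],[-0.0046,-0.0364,0],[-0.0046,-0.0364,0],[-0.0046,-0.0364,0],[-0.0046,-0.0364,0],[-0.0046,-0.0364,0],[-0.0046,-0.0364,0]],"rot":[[0,0,0],[0,0,0],[0,0,0],[0,0,0],[0,0,0],[0,0,0],[0,0,0],[0,0,0]],"gripper":[1,1,1,1,1,1,1,1]}' >/dev/null
python3 -m handwheel '{"travel":[[0,0,0.032],[0,0,0.032],[0,0,0.032],[0,0,0.032],[0,0,0],[0,0,0],[0,0,0]],"rot":[[0,0,0],[0,0,0],[0,0,0],[0,0,0],[0,0,0],[0,0,0],[0,0,0]],"gripper":[1,1,1,1,1,1,1]}'
python3 - <<'E'
from h import *
o=get_obs(); C=cal("wrist"); im=snapshot("wrist"); cv2.imwrite("pics/w4.png",im)
print(o["position"],np.abs(o["joint_velocities"]).max(),o["orientation"][:,0])
h=cv2.cvtColor(im,cv2.COLOR_BGR2HSV)
for c in cv2.findContours(cv2.inRange(h,(45,80,20),(85,255,200)),cv2.RETR_EXTERNAL,cv2.CHAIN_APPROX_NONE)[0]:
    if cv2.contourArea(c)>150:
        b=cv2.boxPoints(cv2.minAreaRect(c)); print(b.round(0).tolist()); print(np.array([ray(C,*q,.032)[:2] for q in b]).round(4).tolist(), ray(C,*cv2.minAreaRect(c)[0],.032)[:2].round(4))
cv2.imwrite("pics/w4b.png",cv2.resize(im,(640,480)))
E
```

```text
time: 3.67
position: [0.4407, -0.2937, 0.201]
orientation: [[-0.996, 0.088, 0.001], [0.088, 0.996, -0.001], [-0.001, -0.001, -1.0]]
ft_force: [0.4, -0.2, -0.5]
gripper_width: 0.0854
finger_force: 0.0
[ 0.4407417  -0.2937425   0.20103816] 0.025698462512348745 [-0.9961019   0.08819768 -0.00147117]
[[245.0, 129.0], [263.0, 129.0], [263.0, 217.0], [245.0, 217.0]]
[[0.3942, -0.2983], [0.3957, -0.2806], [0.4884, -0.2878], [0.4867, -0.3071]] [ 0.4393 -0.2933]
[[68.0, 1.0], [90.0, -15.0], [155.0, 78.0], [133.0, 93.0]]
[[0.2696, -0.443], [0.2599, -0.4212], [0.3395, -0.3786], [0.3512, -0.4017]] [ 0.3034 -0.4119]
```

View pics/w4b.png

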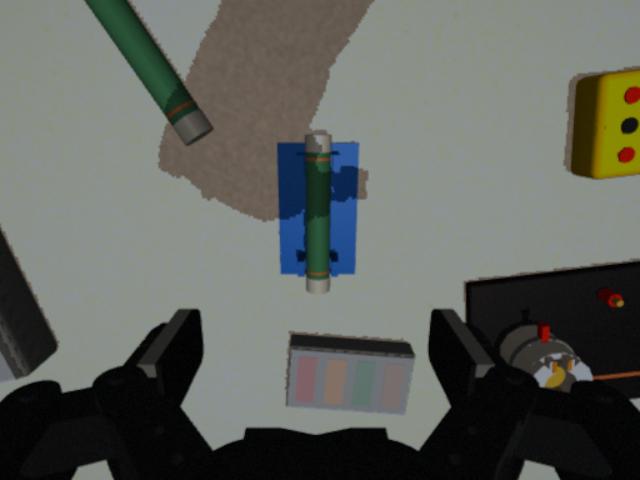

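The tube sits centred under the tool at (317,210) and parallel to it. I descend, grip and lift.

```bash
python3 -m handwheel '{"travel":[[0,0,0.03],[0,0,0.03],[0,0,0.03],[0,0,0.03],[0,0,0.03],[0,0,0.024],[0,0,0.015],[0,0,0]],"rot":[[0,0,0],[0,0,0],[0,0,0],[0,0,0],[0,0,0],[0,0,0],[0,0,0],[0,0,0]],"gripper":[1,1,1,1,1,1,1,1]}'
python3 -m handwheel '{"travel":[[0,0,0],[0,0,0],[0,0,0],[0,0,0],[0,0,0],[0,0,0],[0,0,0],[0,0,0]],"rot":[[0,0,0],[0,0,0],[0,0,0],[0,0,0],[0,0,0],[0,0,0],[0,0,0],[0,0,0]],"gripper":[-1,-1,-1,-1,-1,-1,-1,-1]}' 50
```

```text
time: 4.38
position: [0.4396, -0.2931, 0.0092]
orientation: [[-0.996, 0.088, -0.001], [0.088, 0.996, 0.001], [0.002, 0.001, -1.0]]
ft_force: [-0.6, 0.9, 0.0]
gripper_width: 0.0854
finger_force: 0.0
time: 5.05
position: [0.4406, -0.2938, 0.0114]
orientation: [[-0.996, 0.089, 0.001], [0.089, 0.996, -0.001], [-0.002, -0.001, -1.0]]
ft_force: [-0.9, 0.6, 6.2]
gripper_width: 0.0184
finger_force: 48.5
```

Gripped. I lift, turn to the jig yaw and go above the clip.

```bash
python3 -m handwheel '{"travel":[[0,0,-0.02],[0,0,-0.03],[0,0,-0.03],[0,0,-0.03],[0,0,-0.03],[0,0,-0.02],[0,0,0],[0,0,0]],"rot":[[0,0,0],[0,0,0],[0,0,0],[0,0,0],[0,0,0],[0,0,0],[0,0,-0.067],[0,0,-0.067]],"gripper":[-1,-1,-1,-1,-1,-1,-1,-1]}'
python3 -m handwheel '{"travel":[[-0.0202,0.0406,0],[-0.0202,0.0406,0],[-0.0202,0.0406,0],[-0.0202,0.0406,0],[-0.0202,0.0406,0],[-0.0202,0.0406,0],[-0.0202,0.0406,0],[-0.0202,0.0406,0]],"rot":[[0,0,0],[0,0,0],[0,0,0],[0,0,0],[0,0,0],[0,0,0],[0,0,0],[0,0,0]],"gripper":[-1,-1,-1,-1,-1,-1,-1,-1]}' >/dev/null
python3 -m handwheel '{"travel":[[0,0,0],[0,0,0],[0,0,0],[0,0,0],[0,0,0]],"rot":[[0,0,0],[0,0,0],[0,0,0],[0,0,0],[0,0,0]],"gripper":[-1,-1,-1,-1,-1]}'
python3 - <<'E'
from h import *
o=get_obs(); print(o["position"],np.abs(o["joint_velocities"]).max(),o["orientation"][:,0],o["gripper_width"])
Cw=cal("wrist"); w=snapshot("wrist"); Ct=cal("top"); t=snapshot("top"); cv2.imwrite("pics/w5.png",w); cv2.imwrite("pics/t5.png",t)
S=np.array([.594,-.101]);cl=np.array([.587,.0385]);yaw=.046;X=np.array([np.cos(yaw),np.sin(yaw)]);Y=np.array([-X[1],X[0]])
def dots(im,C,f):
    for x in(-47,-37,37,47):
        for y,z,c in((-.0115,.072,(0,0,255)),(-.0115,.05,(255,0,255)),(0,.05,(255,255,0))):
            p=proj(C,[*(cl+x/1e3*X+y*Y),z])[0]; cv2.circle(im,tuple(int(v) for v in (p*f).round()),2,c,-1)
a=cv2.resize(w,(800,600)); dots(a,Cw,1.5625); 
b=cv2.resize(t[110:190,200:310],(440,320),interpolation=cv2.INTER_CUBIC)
cv2.imwrite("pics/w5b.png",np.vstack([a[150:420],cv2.copyMakeBorder(b,0,10,0,360,0)]))
E
```

```text
time: 5.72
position: [0.4409, -0.2941, 0.1724]
orientation: [[-0.999, -0.048, 0.003], [-0.048, 0.999, -0.002], [-0.003, -0.002, -1.0]]
ft_force: [-0.7, -0.6, -1.3]
gripper_width: 0.0185
finger_force: 48.9
time: 6.8
position: [0.5742, 0.0101, 0.1703]
orientation: [[-0.999, -0.043, -0.0], [-0.043, 0.999, -0.0], [0.0, -0.0, -1.0]]
ft_force: [-0.3, -0.9, -0.5]
gripper_width: 0.0186
finger_force: 49.2
[0.57416038 0.0100516  0.17027812] 0.003408475368642367 [-9.99067357e-01 -4.31764571e-02  4.58263638e-04] 0.018556855813151415
```

View pics/w5b.png

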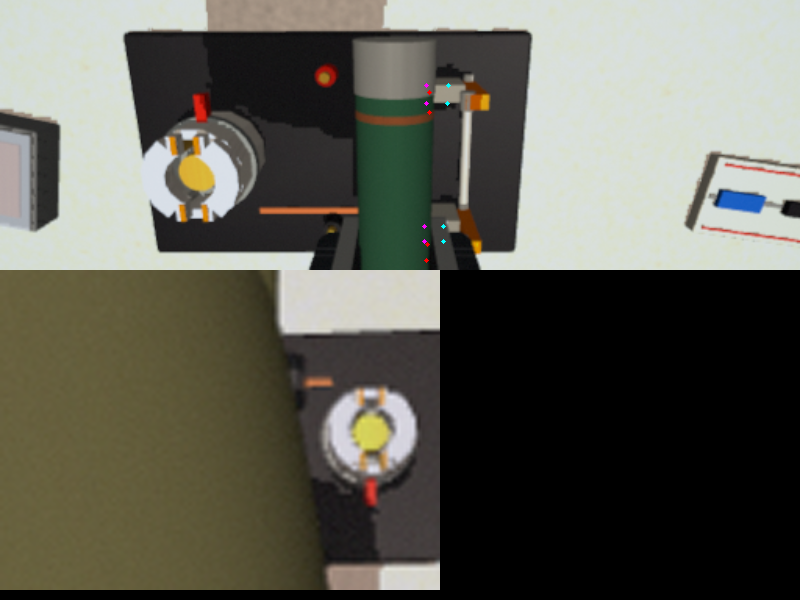

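Some rows fell short of the target because of the speed cap. The tube hangs parallel to the clip, so I make the remaining shift and lower to just above the prongs.

```bash
python3 -m handwheel '{"travel":[[-0.007,0.0139,0.02],[-0.007,0.0139,0.02],[0,0,0.025],[0,0,0.023],[0,0,0],[0,0,0],[0,0,0],[0,0,0]],"rot":[[0,0,0],[0,0,0],[0,0,0],[0,0,0],[0,0,0],[0,0,0],[0,0,0],[0,0,0]],"gripper":[-1,-1,-1,-1,-1,-1,-1,-1]}'
python3 - <<'E'
from h import *
o=get_obs(); print(o["position"],np.abs(o["joint_velocities"]).max(),o["orientation"][:,0])
Cw=cal("wrist"); w=snapshot("wrist"); Cs=cal("scene"); s=snapshot("scene"); cv2.imwrite("pics/w6.png",w); cv2.imwrite("pics/s6.png",s)
cl=np.array([.587,.0385]);yaw=.046;X=np.array([np.cos(yaw),np.sin(yaw)]);Y=np.array([-X[1],X[0]])
a=cv2.resize(w,(800,600))
for x in(-47,-37):
    for y,z,c in((-.0115,.072,(0,0,255)),(-.0115,.05,(255,0,255)),(0,.05,(255,255,0))):
        p=proj(Cw,[*(cl+x/1e3*X+y*Y),z])[0]; cv2.circle(a,tuple(int(v) for v in (p*1.5625).round()),2,c,-1)
b=cv2.resize(s[190:290,170:290],(360,300),interpolation=cv2.INTER_CUBIC)
cv2.imwrite("pics/w6b.png",np.vstack([a[100:400],cv2.copyMakeBorder(b,0,0,0,440,0)]))
E
```

```text
time: 7.57
position: [0.5889, 0.0395, 0.0842]
orientation: [[-0.999, -0.044, 0.003], [-0.044, 0.999, 0.0], [-0.003, 0.0, -1.0]]
ft_force: [-1.0, 0.8, -0.3]
gripper_width: 0.0183
finger_force: 49.2
[0.5888541  0.0394862  0.08422887] 0.00404624809931463 [-0.99900643 -0.04447225 -0.00289394]
```

View pics/w6b.png

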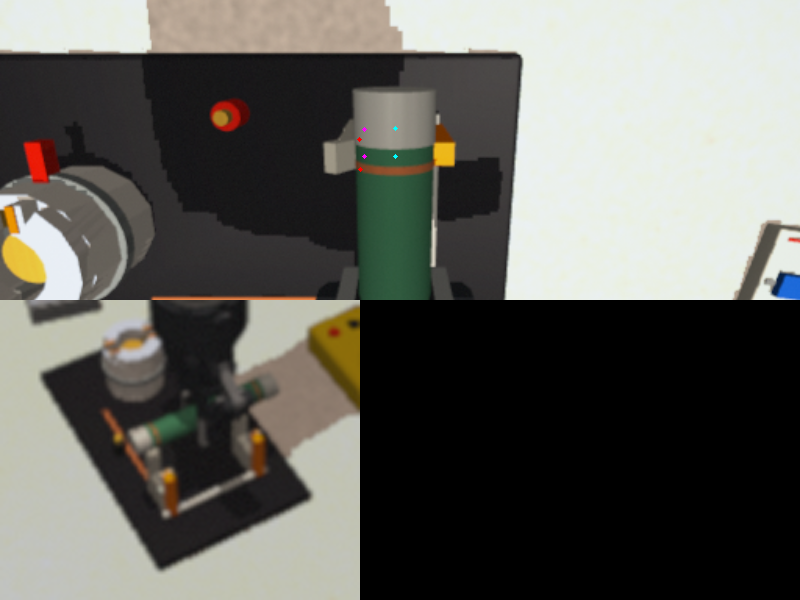

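The tube lines up with the clip: tube centre at column 395, prong at 325–355, jaw at 433–455. I press down with small steps.

```bash
python3 -m handwheel '{"travel":[[0,-0.0005,0.005],[0,0,0.005],[0,0,0.005],[0,0,0.005],[0,0,0.004],[0,0,0.004],[0,0,0],[0,0,0]],"rot":[[0,0,0],[0,0,0],[0,0,0],[0,0,0],[0,0,0],[0,0,0],[0,0,0],[0,0,0]],"gripper":[-1,-1,-1,-1,-1,-1,-1,-1]}' | grep -v orient
python3 -m handwheel '{"travel":[[0,0,0.003],[0,0,0.003],[0,0,0.003],[0,0,0.003],[0,0,0],[0,0,0]],"rot":[[0,0,0],[0,0,0],[0,0,0],[0,0,0],[0,0,0],[0,0,0]],"gripper":[-1,-1,-1,-1,-1,-1]}'| grep -v orient
```

```text
time: 8.33
position: [0.5872, 0.0394, 0.0539]
ft_force: [0.3, 0.9, -1.6]
gripper_width: 0.0187
finger_force: 49.2
time: 8.83
position: [0.5879, 0.0388, 0.0422]
ft_force: [2.6, -2.9, -0.1]
gripper_width: 0.0184
finger_force: 49.3
```

```bash
python3 -m handwheel '{"travel":[[0,0,0.003],[0,0,0.003],[0,0,0],[0,0,0]],"rot":[[0,0,0],[0,0,0],[0,0,0],[0,0,0]],"gripper":[-1,-1,-1,-1]}' | grep -v orient
python3 -m handwheel '{"travel":[[0,0,0.003],[0,0,0.003],[0,0,0.002],[0,0,0],[0,0,0]],"rot":[[0,0,0],[0,0,0],[0,0,0],[0,0,0],[0,0,0]],"gripper":[-1,-1,-1,-1,-1]}'| grep -v orient
```

```text
time: 9.17
position: [0.5868, 0.0394, 0.0355]
ft_force: [0.6, -4.2, -4.3]
gripper_width: 0.0185
finger_force: 48.9
time: 9.58
position: [0.5872, 0.0398, 0.0293]
ft_force: [-4.2, -1.5, 10.2]
gripper_width: 0.0185
finger_force: 50.4
```

```bash
python3 -m handwheel '{"travel":[[0,0,0.001],[0,0,0.001],[0,0,0],[0,0,0]],"rot":[[0,0,0],[0,0,0],[0,0,0],[0,0,0]],"gripper":[-1,-1,-1,-1]}' | grep -v orient
python3 - <<'E'
from h import *
s=snapshot("scene"); w=snapshot("wrist"); cv2.imwrite("pics/s7.png",s)
b=cv2.resize(s[200:290,175:285],(550,450),interpolation=cv2.INTER_CUBIC); 
cv2.imwrite("pics/s7b.png",np.hstack([b,cv2.resize(w[60:260,200:311],(250,450))]))
E
```

```text
time: 9.92
position: [0.5873, 0.0398, 0.0291]
ft_force: [-10.1, -2.8, 24.4]
gripper_width: 0.0186
finger_force: 52.0
```

View pics/s7b.png

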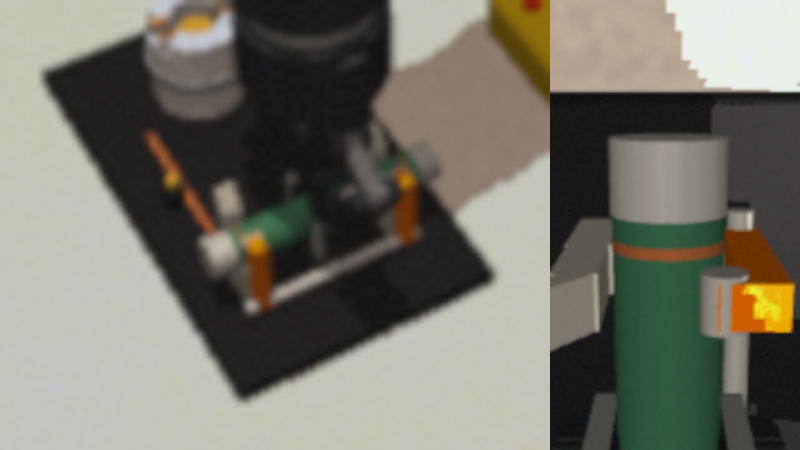

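The tube is home, with the roller over it and 24 N upward against the base. I ease off, open a little and rise.

```bash
python3 -m handwheel '{"travel":[[0,0,-0.002],[0,0,-0.001],[0,0,0],[0,0,0],[0,0,0],[0,0,0]],"rot":[[0,0,0],[0,0,0],[0,0,0],[0,0,0],[0,0,0],[0,0,0]],"gripper":[-1,-1,-0.3,-0.3,-0.3,-0.3]}' | grep -v orient
python3 -m handwheel '{"travel":[[0,0,-0.01],[0,0,-0.015],[0,0,-0.02],[0,0,-0.03],[0,0,-0.03],[0,0,-0.03],[0,0,-0.03],[0,0,-0.03]],"rot":[[0,0,0],[0,0,0],[0,0,0],[0,0,0],[0,0,0],[0,0,0],[0,0,0],[0,0,0]],"gripper":[-0.3,-0.3,-0.3,-0.3,1,1,1,1]}' 
python3 - <<'E'
from h import *
C=cal("top"); im=cv2.imread("pics/top0.png"); h=cv2.cvtColor(im,cv2.COLOR_BGR2HSV)
m=cv2.inRange(h,(95,120,60),(130,255,255)); m[:120]=0; m[:,:70]=0
for c in cv2.findContours(m,cv2.RETR_EXTERNAL,cv2.CHAIN_APPROX_NONE)[0]:
    if cv2.contourArea(c)>500: r=cv2.minAreaRect(c); print(r,ray(C,*r[0],.02),[ray(C,*q,.02)[:2].round(3).tolist() for q in cv2.boxPoints(r)])
m=cv2.inRange(h,(5,70,60),(22,255,255)); ys,xs=np.nonzero(m[190:220,90:130]); P=np.array([ray(C,x+90,y+190,.095)[:2] for x,y in zip(xs,ys)])
print(len(P),P.mean(0)); v=np.linalg.svd(P-P.mean(0))[2][0]; print(v,np.degrees(np.arctan2(v[1],v[0])))
E
```

```text
time: 10.52
position: [0.5874, 0.0395, 0.0289]
ft_force: [-0.7, -0.8, -0.8]
gripper_width: 0.0296
finger_force: 0.0
time: 11.18
position: [0.5873, 0.0393, 0.2266]
orientation: [[-0.999, -0.045, 0.001], [-0.045, 0.999, 0.0], [-0.001, 0.0, -1.0]]
ft_force: [0.4, -0.7, -0.3]
gripper_width: 0.0764
finger_force: 0.0
((358.5037536621094, 213.95684814453125), (12.777867317199707, 46.346839904785156), 4.969740867614746) [ 0.44312133 -0.26979122  0.02      ] [[0.387, -0.249], [0.502, -0.259], [0.5, -0.291], [0.385, -0.28]]
30 [0.45665715 0.33560113]
[-0.4191403   0.90792148] 114.78032301961704
```

```bash
python3 -m handwheel '{"travel":[[0,0,0],[0,0,0],[0.0145,0.0378,0],[0.0145,0.0378,0],[0.0145,0.0378,0],[0.0145,0.0378,0]],"rot":[[0,0,0],[0,0,0],[0,0,0],[0,0,0],[0,0,0],[0,0,0]],"gripper":[1,1,1,1,1,1]}' | grep posi
python3 -m handwheel '{"travel":[[0.0145,0.0378,0],[0.0145,0.0378,0],[0.0145,0.0378,0],[0.0145,0.0378,0],[0,0,0],[0,0,0],[0,0,0],[0,0,0]],"rot":[[0,0,0],[0,0,0],[0,0,0],[0,0,0],[0,0,0],[0,0,0],[0,0,0],[0,0,0]],"gripper":[1,1,1,1,1,1,1,1]}'
python3 - <<'E'
from h import *
o=get_obs(); print(o["position"],np.abs(o["joint_velocities"]).max(),o["gripper_width"])
C=cal("wrist"); w=snapshot("wrist"); t=snapshot("top"); cv2.imwrite("pics/w8.png",w)
a=cv2.resize(w,(640,480)); p=proj(C,[.457,.336,.062])[0]*1.25; cv2.circle(a,tuple(int(v) for v in p),3,(0,0,255),-1)
b=cv2.resize(t[110:200,200:320],(160,120))
a[:120,:160]=b; cv2.imwrite("pics/w8b.png",a)
import pickle; pickle.dump(C,open("w8.pkl","wb"))
E
```

```text
position: [0.5209, 0.1885, 0.2229]
time: 12.35
position: [0.458, 0.335, 0.2236]
orientation: [[-0.999, -0.044, -0.001], [-0.044, 0.999, -0.001], [0.001, -0.001, -1.0]]
ft_force: [-0.3, 0.3, 0.2]
gripper_width: 0.0855
finger_force: 0.0
[0.45795562 0.33495127 0.22358218] 0.014999706648241493 0.08551239519505058
```

View pics/w8b.png

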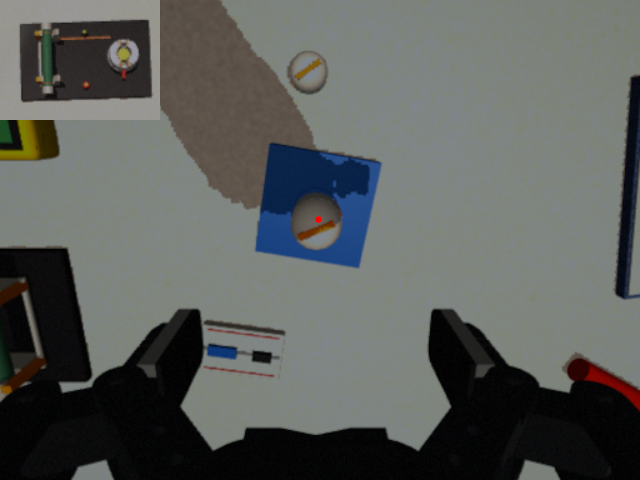

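The large lamp is in the rack at (317,220), with its rib tilted slightly. The resistor sits in the clip (inset). From here on I work with numbers only.

```bash
python3 - <<'E'
from h import *
import pickle
C=pickle.load(open("w8.pkl","rb")); w=cv2.imread("pics/w8.png"); h=cv2.cvtColor(w,cv2.COLOR_BGR2HSV)
m=cv2.inRange(h,(5,110,60),(22,255,255)); m[:,:200]=0; m[:,320:]=0; m[:100]=0; m[215:]=0
k,l,st,ce=cv2.connectedComponentsWithStats(m)
for i in range(1,k):
    if st[i,4]<15: continue
    ys,xs=np.nonzero(l==i); P=np.array([ray(C,x,y,.094)[:2] for x,y in zip(xs,ys)]); v=np.linalg.svd(P-P.mean(0))[2][0]
    s=(P-P.mean(0))@v; print(ce[i],st[i].tolist(),P.mean(0),np.degrees(np.arctan2(v[1],v[0])),"mid",P.mean(0)+v*(s.max()+s.min())/2,"len",np.ptp(s))
# non-blue silhouette inside rack = lamp
b=cv2.inRange(h,(95,100,20),(130,255,255)); b[:100]=0;b[225:]=0;b[:,:190]=0;b[:,320:]=0
c=max(cv2.findContours(b,cv2.RETR_EXTERNAL,cv2.CHAIN_APPROX_NONE)[0],key=cv2.contourArea)
f=np.zeros_like(b); cv2.drawContours(f,[cv2.convexHull(c)],-1,255,-1); r=cv2.minAreaRect(c); print("rack",[ray(C,*q,.02)[:2].round(4).tolist() for q in cv2.boxPoints(r)],ray(C,*r[0],.02)[:2])
f&=~b; k,l,st,ce=cv2.connectedComponentsWithStats(cv2.morphologyEx(f,cv2.MORPH_OPEN,np.ones((5,5)))); 
for i in range(1,k):
    if st[i,4]>300:
        for z in(.062,.076): print("sil",ce[i],st[i].tolist(),ray(C,*ce[i],z)[:2])
E
```

```text
[252.59302326 183.97674419] [238, 176, 30, 16, 172] [0.45698584 0.33376263] -65.37958868568145 mid [0.45696869 0.33380004] len 0.02825413394204914
rack [[0.4989, 0.2753], [0.4001, 0.2912], [0.4117, 0.389], [0.5128, 0.3813]] [0.45378765 0.33410961]
sil [252.66239892 176.87938005] [233, 155, 40, 45, 1484] [0.45820736 0.33393196]
sil [252.66239892 176.87938005] [233, 155, 40, 45, 1484] [0.45477152 0.33376703]
```

```bash
python3 -m handwheel '{"travel":[[0.001,-0.001,0.03],[0,0,0.03],[0,0,0.03],[0,0,0.03],[0,0,0.03],[0,0,0.02],[0,0,0.013],[0,0,0]],"rot":[[0,0,0],[0,0,0],[0,0,0],[0,0,0],[0,0,0],[0,0,0],[0,0,0],[0,0,0]],"gripper":[1,1,1,1,1,1,1,1]}'
python3 -m handwheel '{"travel":[[0,0,0],[0,0,0],[0,0,0],[0,0,0],[0,0,0],[0,0,0],[0,0,0],[0,0,0]],"rot":[[0,0,0],[0,0,0],[0,0,0],[0,0,0],[0,0,0],[0,0,0],[0,0,0],[0,0,0]],"gripper":[-1,-1,-1,-1,-1,-1,-1,-1]}' 80
```

```text
time: 13.12
position: [0.4554, 0.3324, 0.0381]
orientation: [[-0.999, -0.043, -0.005], [-0.043, 0.999, -0.003], [0.005, -0.003, -1.0]]
ft_force: [-0.8, -0.4, 0.0]
gripper_width: 0.0854
finger_force: 0.0
time: 13.78
position: [0.4581, 0.3357, 0.043]
orientation: [[-0.999, -0.045, 0.003], [-0.045, 0.999, 0.001], [-0.003, 0.001, -1.0]]
ft_force: [0.3, -0.7, 5.8]
gripper_width: 0.0385
finger_force: 79.7
```

```bash
python3 -m handwheel '{"travel":[[0,0,-0.01],[0,0,-0.03],[0,0,-0.03],[0,0,-0.03],[0,0,-0.03],[0,0,-0.03],[0,0,0],[0,0,0]],"rot":[[0,0,0],[0,0,0],[0,0,0],[0,0,0],[0,0,0],[0,0,0],[0,0,0],[0,0,0]],"gripper":[-1,-1,-1,-1,-1,-1,-1,-1]}'
python3 -m handwheel '{"travel":[[0,0,0],[0,0,0],[0,0,0],[0,0,0]],"rot":[[0,0,0],[0,0,0],[0,0,0],[0,0,0]],"gripper":[-1,-1,-1,-1]}' >/dev/null
cat > lamp.py <<'E'
from h import *
o=get_obs(); C=cal("wrist"); w=snapshot("wrist"); cv2.imwrite("pics/lamp%d.png"%int(o["time"]*100),w)
R=o["orientation"]; T=o["position"]; print("TCP",T,"psi",np.degrees(np.arctan2(-R[1,0],-R[0,0])),"v",np.abs(o["joint_velocities"]).max(),o["joints"].round(2),"F",o["ft_force"].round(1),"M",o["moment"].round(2),o["gripper_width"],o["finger_force"])
h=cv2.cvtColor(w,cv2.COLOR_BGR2HSV); m=cv2.inRange(h,(5,110,60),(22,255,255)); k,l,st,ce=cv2.connectedComponentsWithStats(m)
p0=proj(C,T-R[:,2]*.052)[0]
best=[i for i in range(1,k) if st[i,4]>25 and np.linalg.norm(ce[i]-p0)<60]
for i in best:
    ys,xs=np.nonzero(l==i); P=np.array([ray(C,x,y,T[2]+.0515)[:2] for x,y in zip(xs,ys)]); v=np.linalg.svd(P-P.mean(0))[2][0]; s=(P-P.mean(0))@v
    print(ce[i].round(1),st[i].tolist(),"rib world ang",np.degrees(np.arctan2(v[1],v[0])).round(1),"mid-TCP",(P.mean(0)+v*(s.max()+s.min())/2-T[:2]).round(4),"len",np.ptp(s).round(4))
E
python3 lamp.py
```

```text
time: 14.45
position: [0.4583, 0.3362, 0.2044]
orientation: [[-0.999, -0.045, 0.004], [-0.045, 0.999, 0.003], [-0.004, 0.003, -1.0]]
ft_force: [0.2, 0.1, -1.8]
gripper_width: 0.0387
finger_force: 80.3
TCP [0.45631571 0.33465495 0.20009156] psi 2.5900744966891214 v 0.005483413780439253 [ 0.63  0.27 -0.18  1.12  0.    0.59] F [-0.6  0.1 -0.5] M [ 0.02 -0.    0.01] 0.03844248395620133 80.34510534169385
[253.6 320.4] [214, 299, 80, 42, 1268] rib world ang 115.1 mid-TCP [-0.0007 -0.0013] len 0.0286
```

```bash
python3 -m handwheel '{"travel":[[0,0,0],[0,0,0],[0,0,0],[0,0,0],[0,0,0]],"rot":[[0,0,-0.1178],[0,0,-0.1178],[0,0,-0.1178],[0,0,-0.1178],[0,0,-0.1178]],"gripper":[-1,-1,-1,-1,-1]}' >/dev/null
python3 -m handwheel '{"travel":[[0,0,0],[0,0,0],[0,0,0],[0,0,0],[0,0,0],[0,0,0]],"rot":[[0,0,-0.1178],[0,0,-0.1178],[0,0,-0.1178],[0,0,-0.1178],[0,0,-0.1178],[0,0,0]],"gripper":[-1,-1,-1,-1,-1,-1]}'
python3 -m handwheel '{"travel":[[0.0242,-0.0185,0],[0.0242,-0.0185,0],[0.0242,-0.0185,0],[0.0242,-0.0185,0],[0.0242,-0.0185,0],[0.0242,-0.0185,0],[0.0242,-0.0185,0]],"rot":[[0,0,0],[0,0,0],[0,0,0],[0,0,0],[0,0,0],[0,0,0],[0,0,0]],"gripper":[-1,-1,-1,-1,-1,-1,-1]}'
python3 -m handwheel '{"travel":[[0.0242,-0.0185,0],[0.0242,-0.0185,0],[0.0242,-0.0185,0],[0.0242,-0.0185,0],[0.0242,-0.0185,0],[0.0242,-0.0185,0],[0.0242,-0.0185,0]],"rot":[[0,0,0],[0,0,0],[0,0,0],[0,0,0],[0,0,0],[0,0,0],[0,0,0]],"gripper":[-1,-1,-1,-1,-1,-1,-1]}' >/dev/null
python3 -m handwheel '{"travel":[[0.0242,-0.0185,0],[0,0,0],[0,0,0],[0,0,0],[0,0,0],[0,0,0]],"rot":[[0,0,0],[0,0,0],[0,0,0],[0,0,0],[0,0,0],[0,0,0]],"gripper":[-1,-1,-1,-1,-1,-1]}'>/dev/null
python3 lamp.py
```

```text
time: 15.75
position: [0.4568, 0.335, 0.2007]
orientation: [[-0.338, -0.941, -0.001], [-0.941, 0.338, -0.001], [0.001, 0.001, -1.0]]
ft_force: [0.2, 0.1, -0.9]
gripper_width: 0.0383
finger_force: 80.1
time: 16.33
position: [0.5211, 0.1303, 0.2011]
orientation: [[-0.344, -0.939, -0.0], [-0.939, 0.344, -0.0], [0.0, 0.0, -1.0]]
ft_force: [1.1, -0.5, -1.1]
gripper_width: 0.0383
finger_force: 80.3
TCP [ 0.59394903 -0.09954653  0.20128075] psi 70.12173859074349 v 0.003325749087179552 [-0.17  0.33 -0.09  1.15  0.   -1.39] F [-0.1 -0.2 -0.4] M [ 0.01  0.01 -0.04] 0.0383682871829535 80.42994118120987
[253.6 320.4] [214, 299, 80, 41, 1268] rib world ang 2.6 mid-TCP [-0.0005 -0.0019] len 0.0286
```

```bash
python3 -m handwheel '{"travel":[[0.001,-0.0003,0.02],[0,0,0.03],[0,0,0.02],[0,0,0.015],[0,0,0.008],[0,0,0],[0,0,0],[0,0,0]],"rot":[[0,0,0],[0,0,0],[0,0,0],[0,0,0],[0,0,0],[0,0,0],[0,0,0],[0,0,0]],"gripper":[-1,-1,-1,-1,-1,-1,-1,-1]}' | grep -v ori
python3 -m handwheel '{"travel":[[0,0,0.002],[0,0,0.002],[0,0,0.002],[0,0,0.002],[0,0,0.002],[0,0,0],[0,0,0]],"rot":[[0,0,0],[0,0,0],[0,0,0],[0,0,0],[0,0,0],[0,0,0],[0,0,0]],"gripper":[-1,-1,-1,-1,-1,-1,-1]}'| grep -v ori
python3 - <<'E'
from h import *
o=get_obs();print(o["position"],o["ft_force"].round(1),o["moment"].round(2))
E
```

```text
time: 18.13
position: [0.5952, -0.1016, 0.1096]
ft_force: [0.5, 0.4, -0.6]
gripper_width: 0.0384
finger_force: 80.5
time: 18.72
position: [0.5945, -0.1011, 0.0981]
ft_force: [2.9, 1.7, -2.0]
gripper_width: 0.0382
finger_force: 80.5
[ 0.59445342 -0.10114252  0.09812546] [ 2.9  1.7 -2. ] [ 0.83 -0.48  0.02]
```

```bash
python3 -m handwheel '{"travel":[[-0.0005,-0.0004,0.001],[0,0,0.001],[0,0,0.001],[0,0,0.001],[0,0,0],[0,0,0]],"rot":[[0,0,0],[0,0,0],[0,0,0],[0,0,0],[0,0,0],[0,0,0]],"gripper":[-1,-1,-1,-1,-1,-1]}'| grep -v ori
python3 -m handwheel '{"travel":[[0,0,0.001],[0,0,0.001],[0,0,0.001],[0,0,0.001],[0,0,0],[0,0,0]],"rot":[[0,0,0],[0,0,0],[0,0,0],[0,0,0],[0,0,0],[0,0,0]],"gripper":[-1,-1,-1,-1,-1,-1]}'| grep -v ori
python3 - <<'E'
from h import *
o=get_obs();print(o["position"],o["ft_force"].round(1),o["moment"].round(2))
E
```

```text
time: 19.22
position: [0.5947, -0.1011, 0.0941]
ft_force: [0.8, 3.9, -0.7]
gripper_width: 0.0388
finger_force: 80.5
time: 19.72
position: [0.5948, -0.1011, 0.0906]
ft_force: [1.0, 5.2, 4.6]
gripper_width: 0.0384
finger_force: 80.9
[ 0.59481335 -0.10112844  0.09061119] [1.  5.2 4.6] [ 1.24 -0.02 -0.01]
```

```bash
python3 -m handwheel '{"travel":[[-0.0008,0.0003,0],[0,0,0.001],[0,0,0.0015],[0,0,0.0015],[0,0,0],[0,0,0]],"rot":[[0,0,0],[0,0,0],[0,0,0],[0,0,0],[0,0,0],[0,0,0]],"gripper":[-1,-1,-1,-1,-1,-1]}'| grep -v ori
python3 -m handwheel '{"travel":[[0,0,0.0015],[0,0,0.0015],[0,0,0.0015],[0,0,0.0015],[0,0,0],[0,0,0]],"rot":[[0,0,0],[0,0,0],[0,0,0],[0,0,0],[0,0,0],[0,0,0]],"gripper":[-1,-1,-1,-1,-1,-1]}'| grep -v ori
python3 lamp.py
```

```text
time: 20.22
position: [0.5949, -0.1009, 0.0866]
ft_force: [-0.5, 3.0, 4.6]
gripper_width: 0.0384
finger_force: 81.0
time: 20.72
position: [0.5949, -0.1009, 0.081]
ft_force: [-1.8, 2.3, 7.3]
gripper_width: 0.0384
finger_force: 81.3
TCP [ 0.59494287 -0.10090318  0.08101407] psi 70.07319060530938 v 0.0009265012573378148 [-0.17  0.42 -0.26  0.9  -0.   -1.39] F [-1.8  2.3  7.3] M [0.79 0.35 0.03] 0.03835334046468819 81.3270394562278
[252.8 320.6] [213, 299, 81, 42, 1299] rib world ang 2.7 mid-TCP [-0.0003 -0.0018] len 0.029
```

Seated on the plunger, about 10 mm pressed, pins in the slots. Now the clockwise quarter turn.

```bash
python3 -m handwheel '{"travel":[[0,0,0.0005],[0,0,0],[0,0,0],[0,0,0],[0,0,0],[0,0,0],[0,0,0],[0,0,0]],"rot":[[0,0,0],[0,0,0.09],[0,0,0.09],[0,0,0.09],[0,0,0.09],[0,0,0.09],[0,0,0],[0,0,0]],"gripper":[-1,-1,-1,-1,-1,-1,-1,-1]}' 100
python3 lamp.py
```

```text
time: 21.43
position: [0.5958, -0.1, 0.0808]
orientation: [[-0.715, -0.699, 0.002], [-0.699, 0.715, 0.001], [-0.002, -0.001, -1.0]]
ft_force: [0.3, 5.4, 8.6]
gripper_width: 0.0381
finger_force: 99.2
TCP [ 0.59576131 -0.09995728  0.08079375] psi 44.3225685329856 v 0.008613022786105427 [-0.17  0.42 -0.26  0.9   0.   -0.94] F [0.3 5.4 8.6] M [ 1.46 -0.02  0.1 ] 0.03808766973575409 99.1811629064614
[253.5 320. ] [214, 298, 80, 42, 1267] rib world ang -23.2 mid-TCP [-0.0009 -0.0019] len 0.0286
```

```bash
python3 -m handwheel '{"travel":[[0,0,0],[0,0,0],[0,0,0],[0,0,0],[0,0,0],[0,0,0],[0,0,0],[0,0,0]],"rot":[[0,0,0.094],[0,0,0.094],[0,0,0.094],[0,0,0.094],[0,0,0.094],[0,0,0.094],[0,0,0],[0,0,0]],"gripper":[-1,-1,-1,-1,-1,-1,-1,-1]}' | grep -v ori
python3 -m handwheel '{"travel":[[0,0,0],[0,0,0],[0,0,0],[0,0,0],[0,0,0],[0,0,0],[0,0,0],[0,0,0]],"rot":[[0,0,0.094],[0,0,0.094],[0,0,0.094],[0,0,0.094],[0,0,0.094],[0,0,0.094],[0,0,0],[0,0,0]],"gripper":[-1,-1,-1,-1,-1,-1,-1,-1]}' | grep -v ori
python3 lamp.py
```

```text
time: 22.15
position: [0.596, -0.1003, 0.0808]
ft_force: [1.2, 4.5, 7.1]
gripper_width: 0.0381
finger_force: 99.2
time: 22.82
position: [0.5961, -0.1008, 0.0808]
ft_force: [1.2, 3.2, 7.1]
gripper_width: 0.038
finger_force: 99.2
TCP [ 0.59609888 -0.10076872  0.08084184] psi -20.307913080167854 v 0.009038951730811998 [-0.17  0.42 -0.26  0.89 -0.    0.19] F [1.2 3.2 7.1] M [ 0.88 -0.27  0.29] 0.037993983368820414 99.20456715510227
[253.5 320.3] [214, 299, 80, 41, 1266] rib world ang -87.7 mid-TCP [-0.0009 -0.0012] len 0.0285
```

```bash
python3 -m handwheel '{"travel":[[0,0,0],[0,0,0],[0,0,0],[0,0,0],[0,0,0],[0,0,0]],"rot":[[0,0,0.04],[0,0,0],[0,0,0],[0,0,0],[0,0,0],[0,0,0]],"gripper":[-1,-1,-1,-1,-1,-1]}' | grep -v ori
python3 lamp.py; python3 - <<'E'
from h import *
S=np.array([.595,-.1005])
for n in("top","scene"):
    C=cal(n); im=snapshot(n); h=cv2.cvtColor(im,cv2.COLOR_BGR2HSV)
    for nm,m,z in(("red",cv2.inRange(h,(0,150,60),(6,255,255))|cv2.inRange(h,(174,150,60),(180,255,255)),.05),("green",cv2.inRange(h,(45,80,20),(85,255,200)),.05)):
        k,_,st,ce=cv2.connectedComponentsWithStats(m)
        for i in range(1,k):
            p=ray(C,*ce[i],z)[:2]
            if st[i,4]>3 and .5<p[0]<.68 and abs(p[1]+.03)<.15: d=p-S; print(n,nm,st[i].tolist(),p.round(4),np.degrees(np.arctan2(d[1],d[0])).round())
E
```

```text
time: 23.37
position: [0.5961, -0.1008, 0.0809]
ft_force: [1.4, 2.6, 7.2]
gripper_width: 0.0383
finger_force: 99.2
TCP [ 0.59605245 -0.10080337  0.08085536] psi -22.580347439235197 v 0.003181571207454342 [-0.17  0.42 -0.26  0.89 -0.    0.23] F [1.4 2.6 7.2] M [ 0.87 -0.26  0.31] 0.03827151638739858 99.20795558311511
[253.5 320.3] [214, 299, 80, 42, 1267] rib world ang -89.9 mid-TCP [-0.0009 -0.0011] len 0.0285
top green [231, 135, 9, 37, 256] [0.5892 0.0393] 92.0
top green [233, 173, 5, 1, 5] [0.538  0.0382] 112.0
scene red [220, 215, 5, 5, 15] [ 0.5907 -0.0558] 96.0
scene red [240, 221, 6, 7, 25] [ 0.5547 -0.0061] 113.0
scene green [224, 232, 30, 18, 211] [0.5866 0.0395] 93.0
```

Pointer turned to about 96° (from about 180°), resistor at the clip, lamp seated at about 33 mm. I'm handing in.

```bash
python3 -c "
from station import *
print(close_job()); print(get_obs()['time'])"
```

```text
the job is handed in; nothing more can be done
None
the job is handed in; nothing more can be done
```

The job is handed in and no verdict came back, but by my last readings the resistor is home in the clip and let go, and the lamp is pushed in, turned a quarter turn clockwise and still gripped.

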